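Make up two fitting-exercise kits at the training bench

ROBOT

A 6-joint arm with a two-finger parallel gripper is mounted at the origin on the work surface. World frame = base frame: x ahead of the robot, y to its left, z up, the work surface at z = 0. Lengths are in m, angles in rad, forces in N, time in s.
With the tool pointing down it reaches from about 0.375 to 0.9 m from the base axis. Payload 3.1 kg.
Tool frame: the origin (TCP) lies at the very end of the fingers, on their centre line; the grasp point (between the pads) lies 19 mm behind it; y points along the fingers, x is the direction in which the jaws open and shut, and the axes are right-handed (so a half turn about y gives the same grasp; the last joint's range is limited). The gripper opens to 87 mm and grips with 3 to 60 N. Pads are 19 mm wide; open, the fingers measure 117 mm over their backs; the gripper's body (75 mm by 190 mm) begins 51 mm behind the grasp point.
Start: joints at [0.976, 0.527, 1.433, -0, 1.181, -0.178], TCP at [0.253, 0.571, 0.223] pointing down, gripper open.
Joint ranges: [-3.08, 3.08], [-0.75, 2.2], [0.22, 2.44], [-1.43, 4.57], [0, 2.65], [-2.85, 2.85]. Speed limits (rad/s): [2.79, 2.79, 3.14, 3.14, 3.14, 3.14].

INTERFACE

Orientations are given as a unit quaternion [x, y, z, w].
In Python, from rig import robot gives the robot as it stands.
- The arm moves only by the shell command python3 -m creep 'ROWS' [FORCE]. ROWS is JSON, a list of rows, each a list of 3 entries, a list of its own where there are three numbers: the shift along the tool's x, y, z in mm, then the turn about the tool's y in rad, then the opening, from 0 (shut) to 1 (fully open). A call has 1 to 8 rows; each row shifts and turns the commanded pose from where the row before left it, along the tool's axes as they then stand; what a row does not reach is not made up. A row lasts 1/10 s, in which the tool goes at most 50 mm and 8.59 degrees, less where a joint would pass 70% of its speed; a pose out of reach is approached as far as the arm can. A call with a gripper value outside its range is refused whole. The fingers move at their own pace and stop on an object; FORCE is the grip in N (left out, the last holds). Time passes only in rows, so rows that do not move let the fingers close. It gives the time, the measured TCP pose, the force and the opening at its end, in the units of the state.
- robot.get_obs(): the state, without advancing time (a new reading comes with each control period).
- robot.camera(name): name is "scene" or "top" or "wrist"; returns a dict with "pixels" (480x640x3 uint8, red, green, blue), "fx", "fy", "cx", "cy" (pixels), "position" and "rotation" of the camera in the world. Camera axes: x right, y up, looking along -z (the intrinsics and any distortion apply to the point x, -y, -z); pixel columns grow to the right and rows downward; lengths in m; the calibration is good to about 2 mm. A picture is of the moment at which its call begins. There is no depth.
- robot.hand_in(): hands the job in, once; it reports no verdict.
The state is a dict: "time": time; "q": joint angles; "joint_velocities": joint speeds; "joint_torque": joint torques, N m; "position": TCP position; "tool_rot": TCP orientation; "ft_force": force on the tool from outside, world axes, zero at the start; "moment": the same for the moment, N m; "grip_width": finger opening in m.
Only numpy, scipy, OpenCV 4.12 (cv2) and the standard library are available. Lean on these libraries where they do the work, as an engineer would, in place of code of your own. Each camera call takes 0.05 s, during which the arm holds its last target.

TASK

Make up the two trainees' kits from the stock on the green mat. Blue tray: stand the flange bolt upright, threaded end up, in the bare pocket and put the black collar over its shank so that it sits down on the bolt's head, and lay the aluminium step block, right way up, in the rubber-lined pocket; yellow tray: stand the big hex nut in the bare pocket and the brass bush, flange down, in the rubber-lined pocket. Set the parts down rather than dropping them, let go of everything, and leave the steel bush, the oil bottle and the wrench where they are.

Things in the scene. Friction and masses are not known exactly. Their poses are not given: they have to be found in the camera images.
- bolt: bright steel flange bolt standing on its head, threaded shank up: round flange 44 mm dia, 4 mm thick, at the bottom, hex head 36 mm across flats up to 14 mm, then a shank 20 mm dia from 14 mm up to 59 mm above the underside; about 0.25 kg. Origin at the centre of the underside, z up along the shank. Starts upright on the 3 mm thick green stock mat, at any yaw
- collar: black steel collar (plain ring): 46 mm outer dia, 31 mm bore, 28 mm high, about 0.16 kg. Origin at the centre of the underside, z up. Over the bolt it rests on the bolt's head, its underside 14 mm above the bolt's. Starts upright on the 3 mm thick green stock mat, at any yaw
- nut: big bright steel hex nut, 41 mm across flats, 47 mm across corners, 40 mm high, about 0.26 kg, a dark bore in its top (looks only). Origin at the centre of the underside, z up; flats face its own x axis and every 60 degrees from it. Starts upright on the 3 mm thick green stock mat, at any yaw
- block: aluminium step block, 50 mm along its x, 40 mm along its y; 40 mm high from x = -5 to +25 mm and 20 mm high from x = -25 to -5 mm; about 0.17 kg. Origin at the centre of the 50 x 40 mm underside, z up; best gripped across the 40 mm width about 10 mm to +x of the origin, on the high part. Starts upright on the 3 mm thick green stock mat, at any yaw
- brass_bush: golden brass flanged bush: flange 44 mm dia and 6 mm thick at the bottom, barrel 32 mm dia above it, total height 42 mm, dark bore in its top (looks only). Origin at the centre of the underside, z up. About 0.22 kg. Starts upright on the 3 mm thick green stock mat, at any yaw
- steel_bush: steel-grey flanged bush of the same shape as the brass one: flange 44 mm dia and 6 mm thick at the bottom, barrel 32 mm dia above it, total height 42 mm, dark bore in its top (looks only). Origin at the centre of the underside, z up. Starts upright on the 3 mm thick green stock mat, at any yaw among the stock; belongs to neither kit and must stay
- blue_tray: fixed open blue metal tray, 92 x 176 mm (x, y), any yaw, left or right of the mat. Origin: centre of underside, z up. A divider across the middle makes two pockets 84 (x) x 80 (y) mm, centred at tray x = 0, y = +43 and -43 mm. +y pocket: lined with black rubber, floor 5 mm above the underside; -y pocket: bare blue metal, floor 3 mm above. Walls and divider 4 mm thick, rims 15 mm above the underside
- yellow_tray: fixed open yellow metal tray, 92 x 176 mm (x, y), any yaw, left or right of the mat. Origin: centre of underside, z up. A divider across the middle makes two pockets 84 (x) x 80 (y) mm, centred at tray x = 0, y = +43 and -43 mm. +y pocket: lined with black rubber, floor 5 mm above the underside; -y pocket: bare yellow metal, floor 3 mm above. Walls and divider 4 mm thick, rims 15 mm above the underside
- oil_bottle: white plastic oil bottle with red cap, 48 mm dia, 85 mm high, standing on the bench beyond the stock; origin at the centre of its underside; to be left alone
- wrench: steel wrench, 180 mm long, lying on the bench beyond the stock roughly along world y; to be left alone

How it is judged:
By the outcome, as a careful person would: the job done as asked, in the order asked, and still so for the second after the job is handed in, with the robot touching nothing.
It also fails if it takes over 128 s, if anything falls off the work surface, if the arm or the gripper's body presses on something with over 40 N, if the wrist force passes 120 N, or if a joint passes its speed limit or range.

## Working session

There is one attempt and no reset: what is moved stays moved. The work goes in short steps, Python scripts to look and compute and a shell command to move; the robot and the scene stay as the last step left them, time stands still between calls to the robot, and variables do not carry over. Pictures are saved under pics/ and viewed, and the job is handed in when it is done.

```bash
ls; mkdir -p pics
python3 - <<'E'
from rig import robot
import cv2
o=robot.get_obs()
print({k:(v if isinstance(v,float) else [round(float(x),4) for x in __import__('numpy').ravel(v)]) for k,v in o.items()})
for n in ("scene","top","wrist"):
    c=robot.camera(n); cv2.imwrite(f"pics/{n}0.png",c["pixels"][:,:,::-1]); print(n,{k:v for k,v in c.items() if k!="pixels"})
E
```

```text
pics
{'time': 0.0, 'q': [0.9755, 0.5285, 1.4339, 0.0, 1.1814, -0.1785], 'joint_velocities': [0.0006, 0.0006, 0.0017, 0.0005, 0.0021, 0.0014], 'joint_torque': [0.0015, -44.0037, -17.6594, 0.0632, 0.0581, -0.0002], 'position': [0.2526, 0.5709, 0.2216], 'tool_rot': [0.5929, 0.385, -0.3864, -0.5923], 'ft_force': [-0.3826, -0.6981, -0.7755], 'moment': [-0.0296, -0.0113, 0.0113], 'grip_width': 0.0869547694242419}
scene {'fx': 500.61179200915467, 'fy': 500.61179200915467, 'cx': 321.2847247029165, 'cy': 244.6408547388506, 'position': array([ 1.1935662 , -0.32261741,  0.70411453]), 'rotation': array([0.33369044, 0.19434942, 0.48769779, 0.78296223])}
top {'fx': 581.3841531423675, 'fy': 581.3841531423675, 'cx': 319.81479039464307, 'cy': 239.3464933897328, 'position': array([0.44271747, 0.02408644, 1.34853455]), 'rotation': array([ 0.03639441, -0.04062815, -0.70552591,  0.70658191])}
wrist {'fx': 395.88084024494015, 'fy': 395.88084024494015, 'cx': 319.2219383300238, 'cy': 238.6233725254033, 'position': array([0.18599192, 0.60080128, 0.3835715 ]), 'rotation': array([-0.11309581, -0.07230172,  0.54019741,  0.83076384])}
```

View pics/scene0.png

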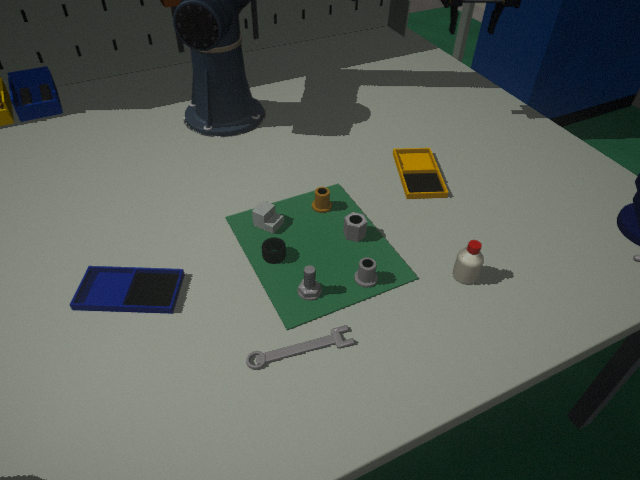

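View pics/top0.png

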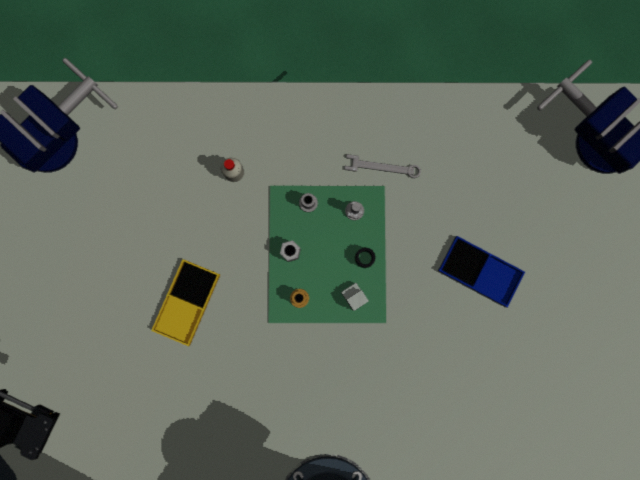

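View pics/wrist0.png

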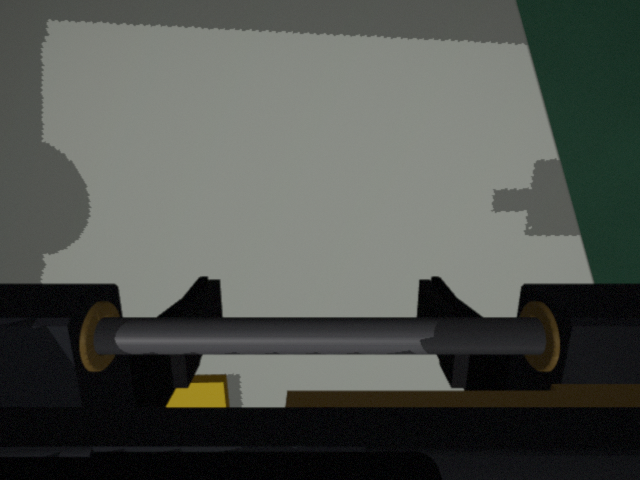

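The pictures show the bolt, both bushes, nut, collar and block on the mat. In the top view they are at about bolt (354,210), steel bush (308,202), nut (290,251), collar (365,257), brass bush (300,298) and block (354,296). The yellow tray is at (186,302) with its rubber pocket up and to the right, and the blue tray is at (482,271) with its rubber pocket on the left.

```bash
cat > h.py <<'E'
from rig import robot
import numpy as np, cv2
from scipy.spatial.transform import Rotation as R
def ray(c,uv):
    uv=np.atleast_2d(uv).astype(float)
    d=np.stack([(uv[:,0]-c["cx"])/c["fx"],-(uv[:,1]-c["cy"])/c["fy"],-np.ones(len(uv))],1)
    return R.from_quat(c["rotation"]).apply(d)
def plane(c,uv,z):
    d=ray(c,uv);p=np.array(c["position"]);return p+d*((z-p[2])/d[:,2])[:,None]
def proj(c,P):
    p=R.from_quat(c["rotation"]).inv().apply(np.atleast_2d(P)-np.array(c["position"]))
    return np.stack([c["cx"]-c["fx"]*p[:,0]/p[:,2],c["cy"]+c["fy"]*p[:,1]/p[:,2]],1)
def snap(n,f,crop=None,k=1):
    c=robot.camera(n);im=c["pixels"][:,:,::-1].copy()
    v=im if crop is None else im[crop[1]:crop[3],crop[0]:crop[2]]
    cv2.imwrite(f"pics/{f}.png",cv2.resize(v,None,fx=k,fy=k,interpolation=cv2.INTER_CUBIC));return c,im
def tool():
    o=robot.get_obs();return np.array(o["position"]),R.from_quat(o["tool_rot"]),o
def goto(P,yaw=None):
    """print shift in tool axes (mm) to bring TCP to P; yaw = wanted world angle of tool x (mod pi). Turn-first and untwisted shifts"""
    p,r,o=tool();M=r.as_matrix();d=np.array(P)-p
    print("t",round(o["time"],2),"tcp",(p*1e3).round(1),"axes x",M[:,0].round(3),"y",M[:,1].round(3),"z",M[:,2].round(3),"q6",round(o["q"][5],2))
    print(" shift now-axes mm",(M.T@d*1e3).round(1))
    if yaw is not None:
        a=np.arctan2(M[1,0],M[0,0]);dy=(yaw-a+np.pi/2)%np.pi-np.pi/2
        s=np.sign(M[2,1]);t=s*dy
        M2=(r*R.from_rotvec([0,t,0])).as_matrix()
        print(" turn",round(t,3),"(",round(np.degrees(t)),"deg) shift after turn",(M2.T@d*1e3).round(1), "alt turn",round(t-np.sign(t)*np.pi,3))
E
python3 - <<'E'
from h import *
c,im=snap("top","t1",(260,180,400,330),4)
s,ims=snap("scene","s1",(220,170,420,330),4)
goto([.5,0,.2],0)
hsv=cv2.cvtColor(im,cv2.COLOR_BGR2HSV)
for nm,lo,hi in (("yel",(18,120,60),(35,255,255)),("blue",(110,120,30),(130,255,255))):
    m=cv2.inRange(hsv,lo,hi);m[:230]=0;m[360:]=0
    if nm=="yel": m[:,250:]=0
    else: m[:,540:]=0
    k,_=cv2.findContours(m,0,2);k=max(k,key=cv2.contourArea);r=cv2.minAreaRect(k);b=cv2.boxPoints(r)
    w=plane(c,b,0.012);print(nm,r,(w.mean(0)*1e3).round(1),(w*1e3).round(0)[:,:2].tolist())
E
```

```text
t 0.25 tcp [252.8 571.2 222.1] axes x [ 0.405  0.914 -0.001] y [-0.001 -0.001 -1.   ] z [-0.914  0.405  0.   ] q6 -0.18
 shift now-axes mm [-422.2   22.4 -457.3]
 turn 1.154 ( 66 deg) shift after turn [ 247.2   22.4 -571.2] alt turn -1.988
yel ((185.17445373535156, 302.0589294433594), (41.65702819824219, 79.12389373779297), 23.428691864013672) [445.  323.1  12. ] [[381.0, 401.0], [546.0, 334.0], [508.0, 245.0], [344.0, 313.0]]
blue ((481.2454528808594, 271.0986328125), (78.25630187988281, 39.87953567504883), 28.00917625427246) [ 516.4 -355.5   12. ] [[518.0, -254.0], [599.0, -300.0], [514.0, -457.0], [434.0, -411.0]]
```

View pics/t1.png

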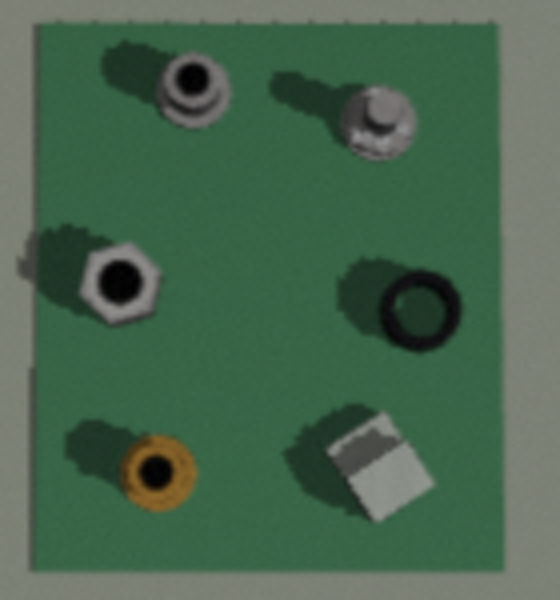

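View pics/s1.png

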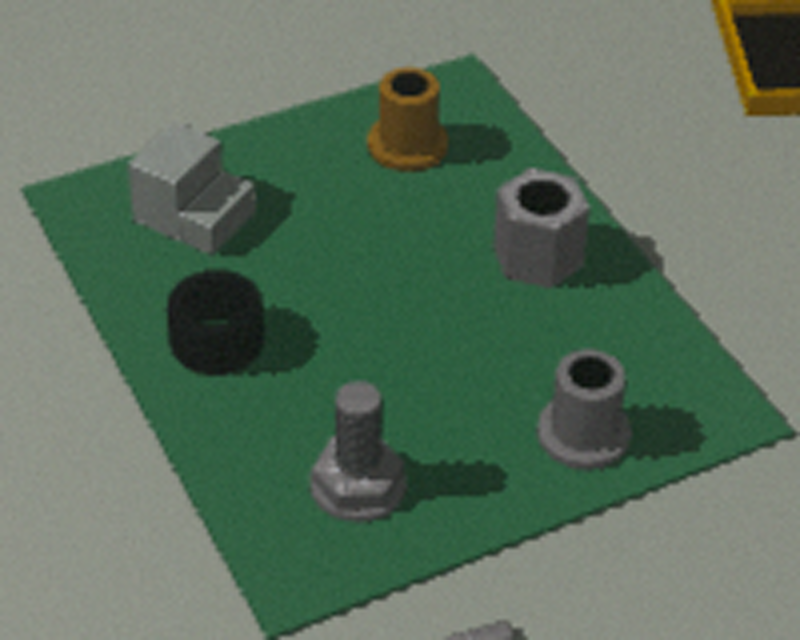

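Both crops are clear. In the 4x top crop the bolt flange is at (379,123), the collar top at (421,311), the nut top at (120,284), the brass flange at (158,473), and the block's high face has corners near (404,441), (435,484), (378,522) and (342,472).

Run:
```python
from h import *
c,im=snap("top","t2");s,_=snap("scene","s2")
T=lambda x,y:[x/4+260-.375,y/4+180-.375]
S=lambda x,y:[x/4+220-.375,y/4+170-.375]
for n,t,sc,z in (("bolt flange",(379,123),None,.007),("bolt top",(383,109),(359,396),.062),("collar top",(421,311),(217,301),.031),("nut top",(120,284),(544,200),.043),("brass top",(156,471),(409,85),.045),("brass fl",(158,473),None,.009),("steel top",(193,78),(591,374),.045)):
    print(n,(plane(c,T(*t),z)[0]*1e3).round(1), sc and (plane(s,S(*sc),z)[0]*1e3).round(1))
hs=cv2.cvtColor(im,cv2.COLOR_BGR2HSV)
m=((hs[...,1]<60)&(hs[...,2]>75)).astype(np.uint8)*255
for n,(a,b,e,f),z in (("nut",(277,238,303,264),.043),("block",(338,280,372,313),.043)):
    k=np.zeros_like(m);k[b:f,a:e]=m[b:f,a:e];q,_=cv2.findContours(k,0,1);q=max(q,key=cv2.contourArea)
    print(n,len(q)); 
    ap=cv2.approxPolyDP(q,2.2,True)[:,0];w=plane(c,ap,z)[:,:2]*1e3;e=np.roll(w,-1,0)-w
    for i in range(len(w)): print(w[i].round(1),"len",np.hypot(*e[i]).round(1),"ang",np.degrees(np.arctan2(e[i][1],e[i][0])).round(0))
    print(cv2.minAreaRect(plane(c,q[:,0],z)[:,:2].astype(np.float32)*1e3))
B=[(404,441),(435,484),(378,522),(342,472)]
w=plane(c,[T(*p) for p in B],.043)[:,:2]*1e3;print(w.round(1).tolist(),w.mean(0))
```

```text
bolt flange [657.7 -64.5   7. ] None
bolt top [656.8 -63.1  62. ] [661.5 -63.4  62. ]
collar top [545.8 -86.2  31. ] [551.1 -85.3  31. ]
nut top [559.9  84.3  43. ] [566.3  84.5  43. ]
brass top [455.   63.5  45. ] [458.4  63.6  45. ]
brass fl [454.2  63.4   9. ] None
steel top [677.2  43.6  45. ] [680.6  44.2  45. ]
nut 56
[584.   79.1] len 28.2 ang 119.0
[570.3 103.9] len 18.2 ang 173.0
[552.2 106. ] len 20.8 ang -130.0
[538.7  90.1] len 25.6 ang -75.0
[545.5  65.4] len 22.7 ang -5.0
[568.1  63.3] len 22.4 ang 45.0
((560.99462890625, 84.82369995117188), (41.746307373046875, 45.29785919189453), 14.238698959350586)
block 69
[487.3 -64.9] len 36.2 ang 120.0
[469.4 -33.4] len 48.7 ang -150.0
[427.2 -57.9] len 39.1 ang -59.0
[447.2 -91.5] len 48.1 ang 34.0
((458.33575439453125, -61.93949508666992), (51.392112731933594, 40.707847595214844), 32.919837951660156)
[[471.9, -75.2], [448.0, -92.3], [426.9, -60.4], [454.6, -40.4]] [450.3839092  -67.05474031]
```

Run:
```python
from h import *
goto([.659,-.064,.15])
```

```text
t 0.35 tcp [252.9 571.4 222.3] axes x [ 0.405  0.914 -0.   ] y [-0. -0. -1.] z [-0.914  0.405  0.   ] q6 -0.18
 shift now-axes mm [-416.5   72.5 -628.6]
```

```bash
python3 -m creep '[[[-24,4,-36],0,1],[[-24,4,-36],0,1],[[-24,4,-36],0,1],[[-24,4,-36],0,1],[[-24,4,-36],0,1],[[-24,4,-36],0,1],[[-24,4,-36],0,1],[[-24,4,-36],0,1]]' 25
python3 -m creep '[[[-24,4,-36],0,1],[[-24,4,-36],0,1],[[-24,4,-36],0,1],[[-24,4,-36],0,1],[[-24,4,-36],0,1],[[-24,4,-36],0,1],[[-24,4,-36],0,1],[[-24,4,-36],0,1]]'
python3 - <<'E'
from h import *
goto([.659,-.064,.15])
E
```

```text
time: 1.15
position: [0.4395, 0.2779, 0.1906]
tool_rot: [0.593, 0.386, -0.386, -0.593]
ft_force: [1.0, -0.2, 0.5]
grip_width: 0.0866
time: 1.95
position: [0.6251, -0.0145, 0.1585]
tool_rot: [0.593, 0.386, -0.386, -0.593]
ft_force: [1.0, 1.0, 0.1]
grip_width: 0.0869
t 1.95 tcp [625.1 -14.5 158.5] axes x [0.405 0.914 0.   ] y [ 0.  0. -1.] z [-0.914  0.405 -0.   ] q6 -1.36
 shift now-axes mm [-31.5   8.5 -51.1]
```

```bash
python3 -m creep '[[[-16,4,-26],0,1],[[-16,4,-26],0,1],[[0,0,0],0,1]]'
python3 - <<'E'
from h import *
c,im=snap("wrist","w1")
goto([.659,-.064,.15])
print(proj(c,[[.659,-.064,.062],[.659,-.064,.007]]))
E
```

```text
time: 2.25
position: [0.6613, -0.0674, 0.15]
tool_rot: [0.594, 0.385, -0.384, -0.592]
ft_force: [-0.9, 0.1, -0.2]
grip_width: 0.0873
t 2.3 tcp [659.6 -65.2 150. ] axes x [0.407 0.913 0.   ] y [ 0. -0. -1.] z [-0.913  0.407 -0.   ] q6 -1.42
 shift now-axes mm [ 0.8 -0.   1. ]
[[322.73257617 239.04030333]
 [322.18786227 220.17499653]]
```

View pics/w1.png

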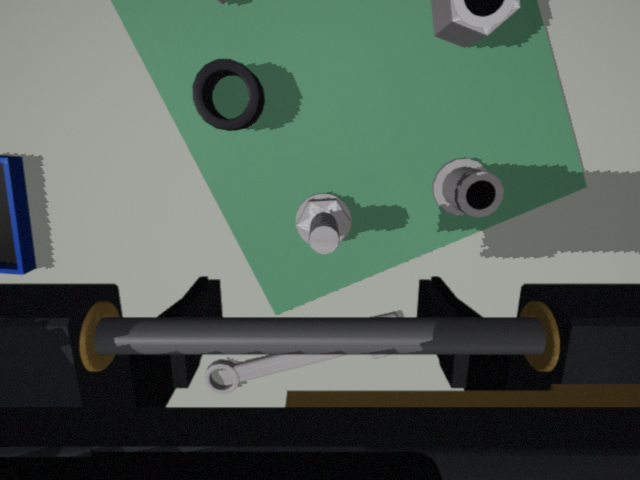

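The bolt top is at (324,238) and its flange at (324,222), within 2 px of the prediction, so averaging the two views holds up. Going down to grasp the shank.

```bash
python3 -m creep '[[[0,32,1],0,0.7],[[0,32,0],0,0.7],[[0,32,0],0,0.7],[[0,22,0],0,0.7],[[0,10,0],0,0.7],[[0,0,0],0,0],[[0,0,0],0,0],[[0,0,0],0,0]]' 30
python3 -m creep '[[[0,0,0],0,0],[[0,0,0],0,0]]'
python3 - <<'E'
from h import *
c,im=snap("wrist","w2")
E
```

```text
time: 3.1
position: [0.6591, -0.0628, 0.0243]
tool_rot: [0.593, 0.387, -0.385, -0.592]
ft_force: [0.1, 0.1, 0.5]
grip_width: 0.0447
time: 3.3
position: [0.6585, -0.0629, 0.0237]
tool_rot: [0.593, 0.386, -0.385, -0.592]
ft_force: [0.8, 0.6, -0.3]
grip_width: 0.0288
```

View pics/w2.png

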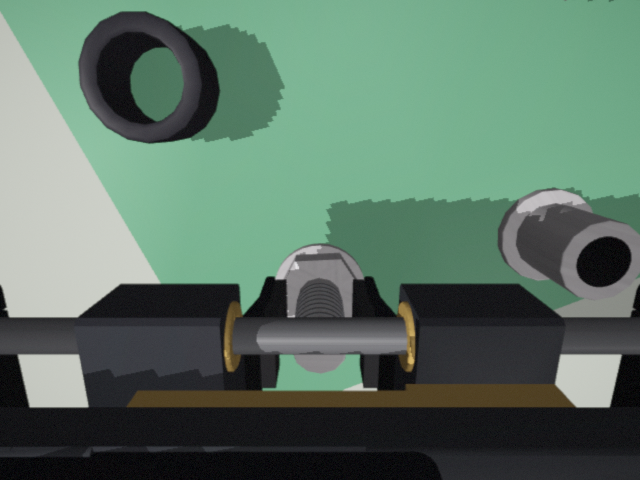

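The bolt shank is centred between the pads at about (320,300). Finish closing and lift.

```bash
python3 -m creep '[[[0,0,0],0,0],[[0,0,0],0,0],[[0,0,0],0,0],[[0,-10,0],0,0],[[0,-30,0],0,0],[[0,-40,0],0,0],[[0,0,0],0,0]]'
python3 - <<'E'
from h import *
goto([.497,-.393,.105])
E
```

```text
time: 4.05
position: [0.6618, -0.0637, 0.1081]
tool_rot: [0.596, 0.388, -0.383, -0.59]
ft_force: [2.5, -1.1, -1.2]
grip_width: 0.0191
t 4.05 tcp [661.8 -63.7 108.1] axes x [0.405 0.914 0.002] y [ 0.011 -0.003 -1.   ] z [-0.914  0.405 -0.011] q6 -1.42
 shift now-axes mm [-367.8    2.4   17.5]
```

```bash
python3 -m creep '[[[-25,0,1],0,0],[[-40,0,2],0,0],[[-45,0,2],0,0],[[-45,0,2],0,0],[[-45,0,2],0,0],[[-45,0,2],0,0],[[-45,0,2],0,0],[[-40,0,2],0,0]]'
python3 -m creep '[[[-25,0,1],0,0],[[-10,0,0],0,0],[[0,0,0],0,0],[[0,0,0],0,0]]'
python3 - <<'E'
from h import *
snap("wrist","w3")
c,im=snap("top","t3",(420,220,540,320),6)
s,_=snap("scene","s3",(60,200,220,330),5)
goto([.497,-.393,.023])
E
```

```text
time: 4.85
position: [0.5088, -0.3599, 0.1016]
tool_rot: [-0.592, -0.385, 0.386, 0.593]
ft_force: [-0.6, 0.2, -1.1]
grip_width: 0.0196
time: 5.25
position: [0.4956, -0.3884, 0.102]
tool_rot: [-0.592, -0.386, 0.386, 0.593]
ft_force: [-0.2, 1.3, -1.2]
grip_width: 0.0192
t 5.4 tcp [ 496.1 -388.1  102.4] axes x [0.403 0.915 0.001] y [-0.     0.001 -1.   ] z [-0.915  0.403  0.001] q6 -2.0
 shift now-axes mm [-4.2 79.4 -2.8]
```

View pics/w3.png

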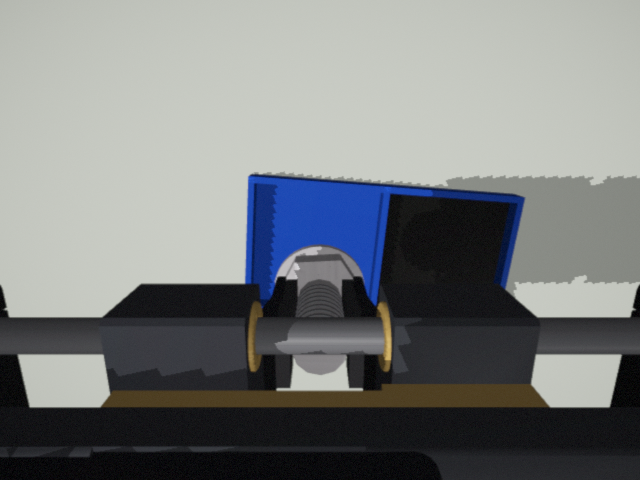

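View pics/s3.png

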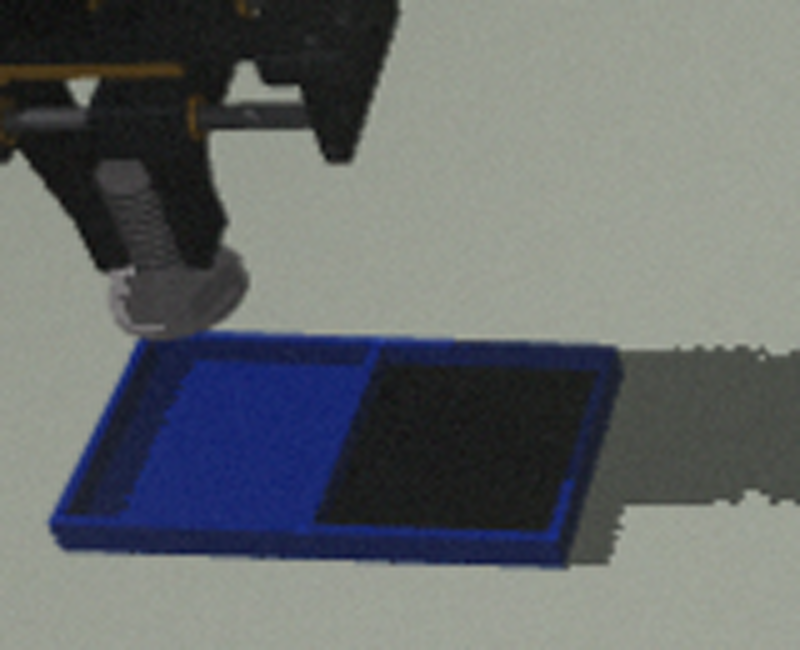

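The bolt hangs straight between the pads, with its flange at about (320,262). The wrist view shows the tray's far rim corners at (249,176) and (523,197) and the divider at (385,188). I'll check the tray from those.

Run:
```python
from h import *
c=robot.camera("wrist")
w=plane(c,[(249,176),(523,197),(386,188)],.015)*1e3;print(w.round(1))
d=(w[1]-w[0])[:2];L=np.hypot(*d);d/=L;n=np.array([d[1],-d[0]]);print(L,np.degrees(np.arctan2(d[1],d[0])))
for sg in(1,-1): 
    n=sg*np.array([-d[1],d[0]]);cc=w[:2,:2].mean(0)+n*46;print("centre",cc,"bare",cc-43*d,"rubber",cc+43*d)
s=robot.camera("scene")
S=lambda x,y:[x/5+60-.4,y/5+200-.4]
w=plane(s,[S(147,337),S(622,350),S(567,555),S(52,522)],.015)*1e3;print(w.round(1),w.mean(0))
```

```text
[[ 437.3 -410.2   15. ]
 [ 519.5 -257.    15. ]
 [ 479.  -334.5   15. ]]
173.86494464613617 61.798006915197526
centre [ 437.83408556 -311.8754304 ] bare [ 417.51308443 -349.77077197] rubber [ 458.15508668 -273.98008882]
centre [ 518.9124908  -355.35292118] bare [ 498.59148967 -393.24826275] rubber [ 539.23349192 -317.4575796 ]
[[ 442.9 -410.7   15. ]
 [ 524.7 -255.    15. ]
 [ 609.8 -298.    15. ]
 [ 519.1 -453.4   15. ]] [ 524.13062627 -354.29259872   15.        ]
```

```bash
python3 -m creep '[[[-4,0,-4],0,0],[[0,30,0],0,0],[[0,30,0],0,0],[[0,12,0],0,0],[[0,3,0],0,0],[[0,0,0],0,0],[[0,0,0],0,0]]'
python3 - <<'E'
from h import *
goto([.4985,-.393,.0235])
E
```

```text
time: 6.2
position: [0.4984, -0.3962, 0.0289]
tool_rot: [0.594, 0.386, -0.386, -0.592]
ft_force: [1.0, 0.2, -2.2]
grip_width: 0.0189
t 6.2 tcp [ 498.4 -396.2   28.9] axes x [ 0.405  0.914 -0.001] y [ 0.002 -0.002 -1.   ] z [-0.914  0.405 -0.002] q6 -2.0
 shift now-axes mm [2.9 5.4 1.2]
```

```bash
python3 -m creep '[[[2,2,0],0,0],[[0,1,0],0,0],[[0,1,0],0,0],[[0,0,0],0,0]]'; python3 -m creep '[[[0,1,0],0,0],[[0,0,0],0,0]]'; python3 -m creep '[[[0,1,0],0,0],[[0,0,0],0,0]]'
```

```text
time: 6.6
position: [0.4984, -0.3934, 0.0237]
tool_rot: [0.593, 0.386, -0.386, -0.593]
ft_force: [0.5, 0.1, -2.6]
grip_width: 0.0192
time: 6.8
position: [0.4984, -0.3935, 0.0231]
tool_rot: [0.593, 0.386, -0.386, -0.593]
ft_force: [-1.6, 0.5, 2.4]
grip_width: 0.0193
time: 7.0
position: [0.4984, -0.3936, 0.0231]
tool_rot: [0.593, 0.386, -0.386, -0.592]
ft_force: [-2.4, 1.6, 8.0]
grip_width: 0.0192
```

Contact, 8 N upward. Release, then retreat and look.

```bash
python3 -m creep '[[[0,-1,0],0,0.5],[[0,0,0],0,0.5],[[0,0,0],0,0.5],[[0,0,0],0,0.5],[[0,-20,0],0,0.6],[[0,-40,0],0,0.6],[[0,-45,0],0,0.6],[[0,0,0],0,0.6]]'
python3 - <<'E'
from h import *
snap("wrist","w4")
goto([.5485,-.086,.13])
E
```

```text
time: 7.8
position: [0.5017, -0.397, 0.1339]
tool_rot: [0.597, 0.386, -0.385, -0.588]
ft_force: [0.9, -1.2, -0.0]
grip_width: 0.0518
t 7.85 tcp [ 500.2 -395.5  131.1] axes x [ 0.405  0.914 -0.003] y [ 0.005 -0.006 -1.   ] z [-0.914  0.405 -0.007] q6 -2.0
 shift now-axes mm [302.5  -0.5  81.1]
```

View pics/w4.png

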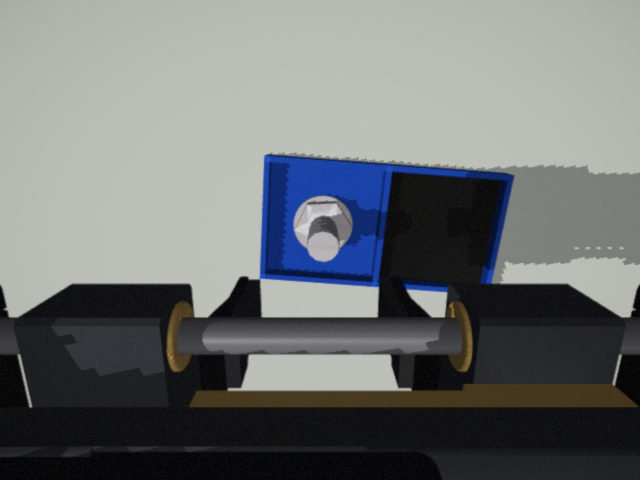

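The bolt is upright and centred in the bare pocket, at (323,225). Now the collar.

```bash
python3 -m creep '[[[30,0,8],0,0.8],[[44,0,12],0,0.8],[[46,0,12],0,0.8],[[46,0,12],0,0.8],[[46,0,12],0,0.8],[[46,0,12],0,0.8],[[34,0,10],0,0.8],[[10,0,3],0,0.8]]'
python3 -m creep '[[[0,0,0],0,0.8],[[0,0,0],0,0.8]]'
python3 - <<'E'
from h import *
c,im=snap("wrist","w5")
goto([.5485,-.086,.006])
print(proj(c,[[.5485,-.086,.031],[.5485,-.086,.003]]))
E
```

```text
time: 8.65
position: [0.5451, -0.0804, 0.1261]
tool_rot: [-0.59, -0.386, 0.388, 0.593]
ft_force: [0.1, -0.8, -0.6]
grip_width: 0.0693
time: 8.85
position: [0.5465, -0.0855, 0.127]
tool_rot: [0.593, 0.385, -0.386, -0.593]
ft_force: [-0.4, 0.2, 0.8]
grip_width: 0.0698
t 8.9 tcp [546.6 -86.  127.1] axes x [ 0.406  0.914 -0.001] y [-0. -0. -1.] z [-0.914  0.406 -0.   ] q6 -1.51
 shift now-axes mm [  0.8 121.1  -1.8]
[[319.96680289 244.2094543 ]
 [319.92891881 233.72403121]]
```

View pics/w5.png

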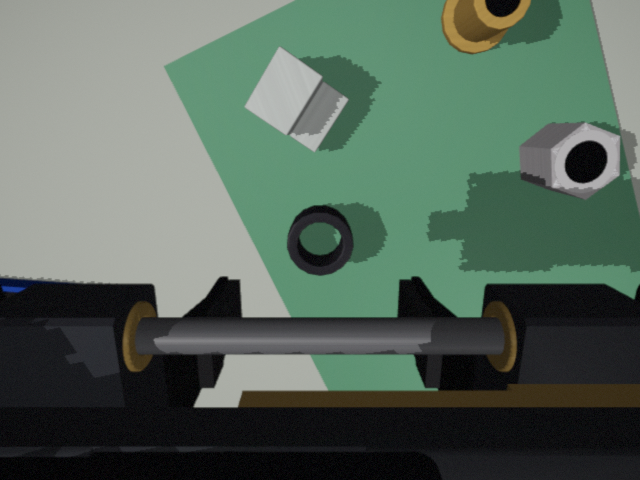

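The collar ring is centred at (320,243), as predicted. Descend and grip it.

```bash
python3 -m creep '[[[1,35,-2],0,0.8],[[0,40,0],0,0.8],[[0,30,0],0,0.8],[[0,12,0],0,0.8],[[0,5,0],0,0.8],[[0,0,0],0,0.8],[[0,0,0],0,0],[[0,0,0],0,0]]'
python3 -m creep '[[[0,0,0],0,0],[[0,0,0],0,0],[[0,0,0],0,0],[[0,0,0],0,0]]'
```

```text
time: 9.7
position: [0.5498, -0.0849, 0.007]
tool_rot: [0.593, 0.386, -0.385, -0.592]
ft_force: [0.0, 1.1, -0.2]
grip_width: 0.0601
time: 10.1
position: [0.5493, -0.0847, 0.0064]
tool_rot: [0.593, 0.386, -0.386, -0.592]
ft_force: [-1.0, -1.0, 6.2]
grip_width: 0.0458
```

```bash
python3 -m creep '[[[0,0,0],0,0],[[0,-10,0],0,0],[[0,-30,0],0,0],[[0,-40,0],0,0],[[0,-40,0],0,0],[[0,-5,0],0,0],[[0,0,0],0,0]]'
python3 - <<'E'
from h import *
goto([.4985,-.3935,.13])
E
```

```text
time: 10.8
position: [0.5493, -0.0844, 0.132]
tool_rot: [0.593, 0.386, -0.385, -0.592]
ft_force: [-1.0, -0.1, -1.7]
grip_width: 0.0454
t 10.8 tcp [549.3 -84.4 132. ] axes x [0.405 0.914 0.   ] y [ 0.003 -0.001 -1.   ] z [-0.914  0.405 -0.003] q6 -1.51
 shift now-axes mm [-303.2    2.1  -78.6]
```

```bash
python3 -m creep '[[[-25,0,-7],0,0],[[-45,0,-12],0,0],[[-45,0,-12],0,0],[[-45,0,-12],0,0],[[-45,0,-12],0,0],[[-45,0,-12],0,0],[[-35,0,-8],0,0],[[-15,0,-3],0,0]]'
python3 -m creep '[[[-3,0,0],0,0],[[0,0,0],0,0],[[0,0,0],0,0]]'
python3 - <<'E'
from h import *
c,im=snap("wrist","w6")
s,_=snap("scene","s6",(60,180,220,310),5)
goto([.4985,-.3935,.09])
print(proj(c,[[.4985,-.3935,.062]]))
E
```

```text
time: 11.6
position: [0.4969, -0.3932, 0.1281]
tool_rot: [-0.593, -0.384, 0.385, 0.594]
ft_force: [0.5, 0.7, -2.9]
grip_width: 0.0454
time: 11.9
position: [0.4973, -0.3904, 0.1297]
tool_rot: [-0.591, -0.386, 0.386, 0.593]
ft_force: [-0.2, 0.1, -1.4]
grip_width: 0.0453
t 12.0 tcp [ 497.7 -390.9  130.4] axes x [0.403 0.915 0.001] y [-0.001  0.001 -1.   ] z [-0.915  0.403  0.001] q6 -2.0
 shift now-axes mm [-2.2 40.4 -1.8]
[[315.3519235  257.77940219]]
```

View pics/w6.png

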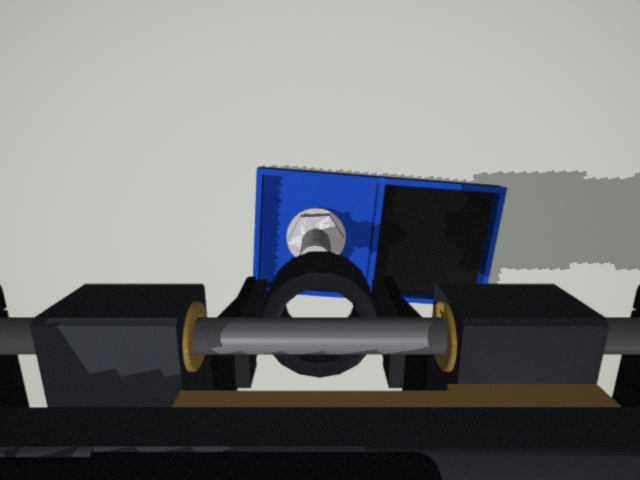

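View pics/s6.png

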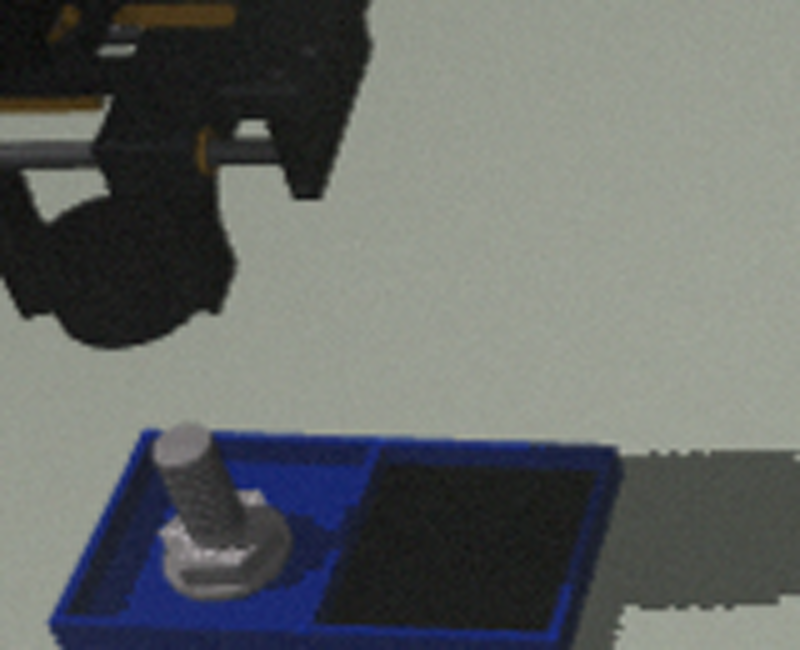

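The bolt flange is at (316,235), in line with the computed shift of about -2 mm in x and z. Align just above the shank and check again.

```bash
python3 -m creep '[[[-2,15,-2],0,0],[[0,25,0],0,0],[[0,8,0],0,0],[[0,0,0],0,0],[[0,0,0],0,0],[[0,0,0],0,0]]'
python3 - <<'E'
from h import *
c,im=snap("wrist","w7")
goto([.4985,-.3935,.021])
E
```

```text
time: 12.6
position: [0.4991, -0.3962, 0.0835]
tool_rot: [0.593, 0.386, -0.386, -0.592]
ft_force: [-1.0, 0.2, -1.1]
grip_width: 0.0453
t 12.65 tcp [ 499.  -396.3   83.6] axes x [ 0.405  0.914 -0.001] y [ 0.001 -0.002 -1.   ] z [-0.914  0.405 -0.002] q6 -2.0
 shift now-axes mm [ 2.4 62.6  1.7]
```

View pics/w7.png

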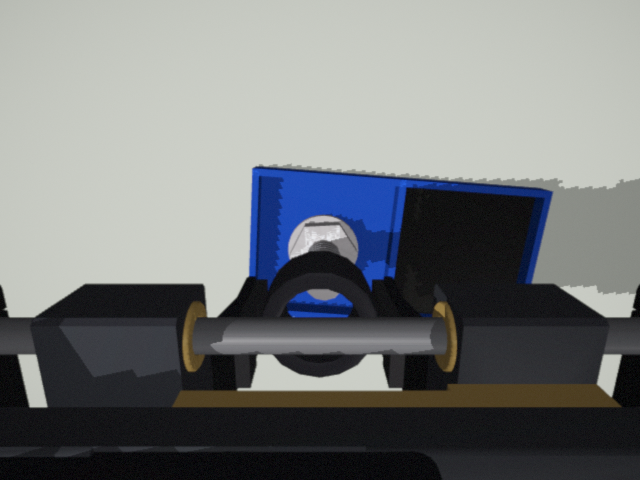

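The bolt is at column 323 and the collar at 320, so a +2 mm shift, then lower over the shank.

```bash
python3 -m creep '[[[2,5,1],0,0],[[0,10,0],0,0],[[0,3,0],0,0],[[0,0,0],0,0],[[0,0,0],0,0]]'
python3 - <<'E'
from h import *
c,im=snap("wrist","w8")
snap("scene","s8",(60,180,220,310),5)
goto([.4985,-.3935,.021])
E
```

```text
time: 13.15
position: [0.4983, -0.3934, 0.0642]
tool_rot: [-0.592, -0.386, 0.386, 0.593]
ft_force: [0.5, -0.4, -1.6]
grip_width: 0.0456
t 13.25 tcp [ 498.5 -393.6   64.6] axes x [ 0.405  0.914 -0.   ] y [ 0. -0. -1.] z [-0.914  0.405 -0.   ] q6 -2.0
 shift now-axes mm [ 0.1 43.6  0. ]
```

View pics/w8.png

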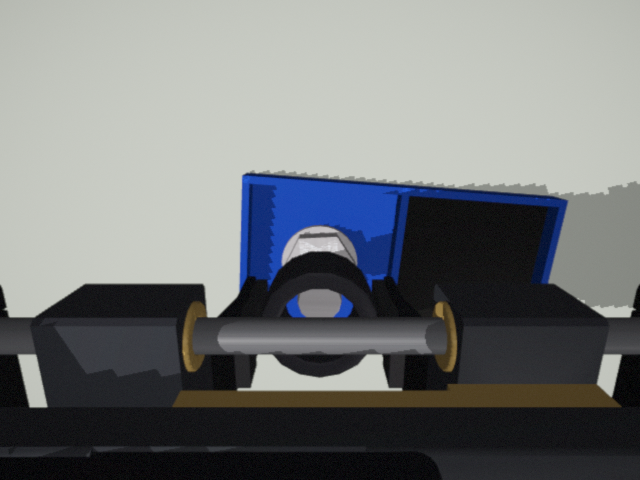

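View pics/s8.png

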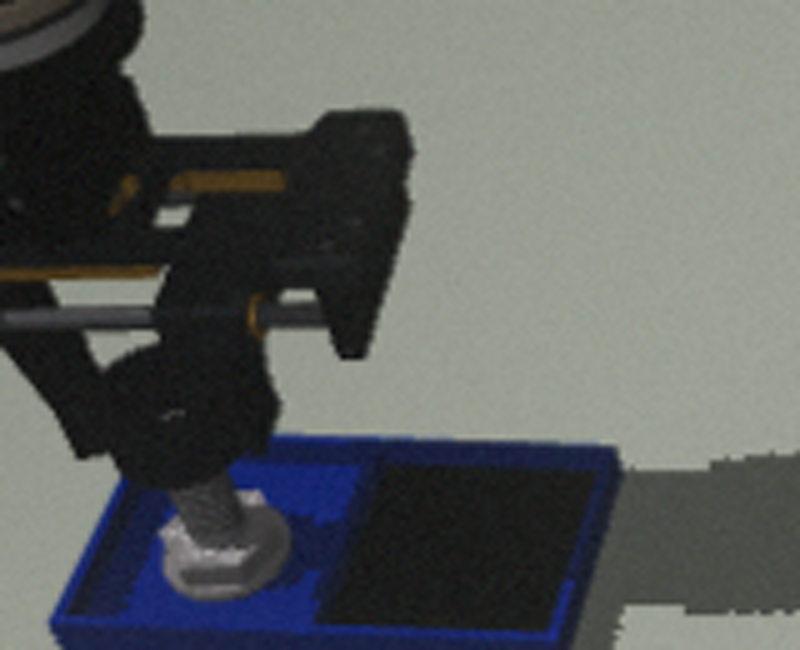

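The shank's top is inside the bore, at (320,300), and centred. Lower to the head.

```bash
python3 -m creep '[[[0,8,0],0,0],[[0,12,0],0,0],[[0,12,0],0,0],[[0,6,0],0,0],[[0,2,0],0,0],[[0,0,0],0,0],[[0,0,0],0,0]]'; python3 -m creep '[[[0,1,0],0,0],[[0,1,0],0,0],[[0,0,0],0,0]]'
```

```text
time: 13.95
position: [0.4985, -0.3937, 0.0247]
tool_rot: [0.593, 0.386, -0.386, -0.592]
ft_force: [0.4, 0.2, -2.0]
grip_width: 0.0454
time: 14.25
position: [0.4984, -0.3935, 0.0227]
tool_rot: [0.593, 0.386, -0.386, -0.593]
ft_force: [-0.1, -0.0, -0.9]
grip_width: 0.0454
```

```bash
python3 -m creep '[[[0,1,0],0,0],[[0,0,0],0,0]]'; python3 -m creep '[[[0,1,0],0,0],[[0,0,0],0,0]]'; python3 -m creep '[[[0,1,0],0,0],[[0,0,0],0,0]]'
```

```text
time: 14.45
position: [0.4983, -0.3934, 0.0215]
tool_rot: [-0.593, -0.386, 0.386, 0.593]
ft_force: [-1.1, 0.0, -1.5]
grip_width: 0.0456
time: 14.65
position: [0.4984, -0.3935, 0.0206]
tool_rot: [0.593, 0.386, -0.386, -0.593]
ft_force: [0.2, 1.0, -1.8]
grip_width: 0.0457
time: 14.85
position: [0.4984, -0.3935, 0.0205]
tool_rot: [0.593, 0.386, -0.386, -0.592]
ft_force: [-1.1, 1.6, 4.4]
grip_width: 0.0452
```

Seated at 20.5 mm, as expected, with 4 N. Release and rise.

```bash
python3 -m creep '[[[0,0,0],0,0.75],[[0,0,0],0,0.75],[[0,0,0],0,0.75],[[0,-10,0],0,0.75],[[0,-30,0],0,0.75],[[0,-40,0],0,0.75],[[0,-35,0],0,0.75],[[0,0,0],0,0.75]]'
python3 - <<'E'
from h import *
snap("wrist","w9")
goto([.452,-.0665,.135],np.radians(122))
E
```

```text
time: 15.65
position: [0.5012, -0.3965, 0.1409]
tool_rot: [0.597, 0.386, -0.385, -0.588]
ft_force: [1.1, 0.2, 0.1]
grip_width: 0.065
t 15.7 tcp [ 499.9 -395.1  138.2] axes x [ 0.405  0.914 -0.003] y [ 0.005 -0.006 -1.   ] z [-0.914  0.405 -0.007] q6 -2.0
 shift now-axes mm [281.1   1.1 176.8]
 turn -0.975 ( -56 deg) shift after turn [ 304.1    1.1 -133.5] alt turn 2.166
```

View pics/w9.png

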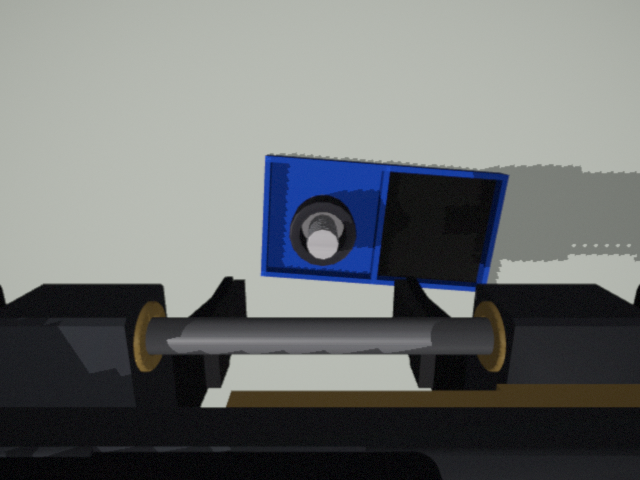

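The collar is down on the bolt's head at (323,230) with the shank through it. Next is the block, with the wrist turned the safe way round (joint 6).

```bash
python3 -m creep '[[[25,0,16],0,0.75],[[40,0,25],0,0.75],[[40,0,25],0,0.75],[[40,0,25],0,0.75],[[40,0,25],0,0.75],[[40,0,25],0,0.75],[[36,0,23],0,0.75],[[20,0,13],0,0.75]]'
python3 -m creep '[[[0,0,0],0.14,0.75],[[0,0,0],0.14,0.75],[[0,0,0],0.14,0.75],[[0,0,0],0.14,0.75],[[0,0,0],0.14,0.75],[[0,0,0],0.14,0.75],[[0,0,0],0.14,0.75],[[0,0,0],0.14,0.75]]'
python3 -m creep '[[[0,0,0],0.14,0.75],[[0,0,0],0.14,0.75],[[0,0,0],0.14,0.75],[[0,0,0],0.14,0.75],[[0,0,0],0.14,0.75],[[0,0,0],0.14,0.75],[[0,0,0],0.14,0.75],[[0,0,0],0.07,0.75]]'
python3 -m creep '[[[0,0,0],0,0.75],[[0,0,0],0,0.75]]'
python3 - <<'E'
from h import *
c,im=snap("wrist","w10")
goto([.452,-.0665,.02],np.radians(122))
print(proj(c,[[.452,-.0665,.043]]))
E
```

```text
time: 16.5
position: [0.4473, -0.0612, 0.1335]
tool_rot: [-0.591, -0.385, 0.387, 0.594]
ft_force: [-0.9, -0.5, 0.0]
grip_width: 0.0655
time: 17.3
position: [0.4492, -0.0645, 0.1336]
tool_rot: [-0.707, -0.009, 0.011, 0.707]
ft_force: [0.1, 1.0, 0.0]
grip_width: 0.0653
time: 18.1
position: [0.4493, -0.0645, 0.1336]
tool_rot: [0.617, -0.346, 0.344, -0.617]
ft_force: [0.2, 0.4, -0.4]
grip_width: 0.0654
time: 18.3
position: [0.4496, -0.0646, 0.134]
tool_rot: [0.618, -0.344, 0.343, -0.618]
ft_force: [-0.3, 0.5, 0.2]
grip_width: 0.0652
t 18.35 tcp [449.8 -64.7 134.1] axes x [ 0.528 -0.849 -0.001] y [-0.001  0.    -1.   ] z [ 0.849  0.528 -0.001] q6 0.63
 shift now-axes mm [  2.8 114.1   1. ]
 turn -0.002 ( 0 deg) shift after turn [  2.9 114.1   1. ] alt turn 3.139
[[324.15716208 241.0105377 ]]
```

View pics/w10.png

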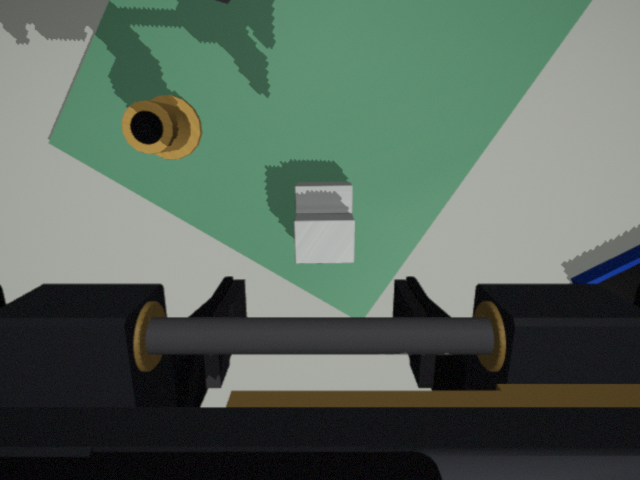

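The block's high face is centred at (324,240), square to the jaws and as predicted. Go down and grip.

```bash
python3 -m creep '[[[3,30,1],0,0.75],[[0,40,0],0,0.75],[[0,30,0],0,0.75],[[0,12,0],0,0.75],[[0,5,0],0,0.75],[[0,0,0],0,0.75],[[0,0,0],0,0],[[0,0,0],0,0]]'
python3 -m creep '[[[0,0,0],0,0],[[0,0,0],0,0],[[0,0,0],0,0],[[0,0,0],0,0]]'
```

```text
time: 19.15
position: [0.4533, -0.0671, 0.0184]
tool_rot: [-0.618, 0.343, -0.345, 0.618]
ft_force: [-0.3, 0.3, -0.2]
grip_width: 0.0558
time: 19.55
position: [0.4529, -0.0669, 0.0181]
tool_rot: [-0.618, 0.344, -0.344, 0.618]
ft_force: [0.3, 0.2, 6.6]
grip_width: 0.0393
```

```bash
python3 -m creep '[[[0,0,0],0,0],[[0,-10,0],0,0],[[0,-30,0],0,0],[[0,-40,0],0,0],[[0,0,0],0,0],[[0,0,0],0,0]]'
python3 - <<'E'
from h import *
goto([.5305,-.323,.095])
E
```

```text
time: 20.15
position: [0.453, -0.067, 0.0985]
tool_rot: [-0.618, 0.343, -0.345, 0.618]
ft_force: [0.2, 0.2, -2.5]
grip_width: 0.0394
t 20.15 tcp [453.  -67.   98.5] axes x [ 0.527 -0.85   0.002] y [ 0.002 -0.001 -1.   ] z [0.85  0.527 0.001] q6 0.62
 shift now-axes mm [258.4   3.9 -69. ]
```

```bash
python3 -m creep '[[[25,0,-7],0,0],[[45,0,-12],0,0],[[45,0,-12],0,0],[[45,0,-12],0,0],[[45,0,-12],0,0],[[35,0,-9],0,0],[[18,0,-5],0,0],[[0,0,0],0,0]]'
python3 -m creep '[[[0,0,0],0,0],[[0,0,0],0,0]]'
python3 - <<'E'
from h import *
c,im=snap("wrist","w11")
goto([.5305,-.323,.0205])
E
```

```text
time: 20.95
position: [0.5299, -0.3253, 0.0954]
tool_rot: [0.617, -0.345, 0.345, -0.617]
ft_force: [-0.3, 0.9, -2.4]
grip_width: 0.0397
time: 21.15
position: [0.5285, -0.3201, 0.0962]
tool_rot: [-0.618, 0.345, -0.342, 0.618]
ft_force: [0.0, 0.2, -1.4]
grip_width: 0.0402
t 21.2 tcp [ 528.9 -320.3   96.6] axes x [ 0.528 -0.849 -0.003] y [-0.003  0.003 -1.   ] z [ 0.849  0.528 -0.001] q6 0.29
 shift now-axes mm [ 3.5 76.1  0. ]
```

View pics/w11.png

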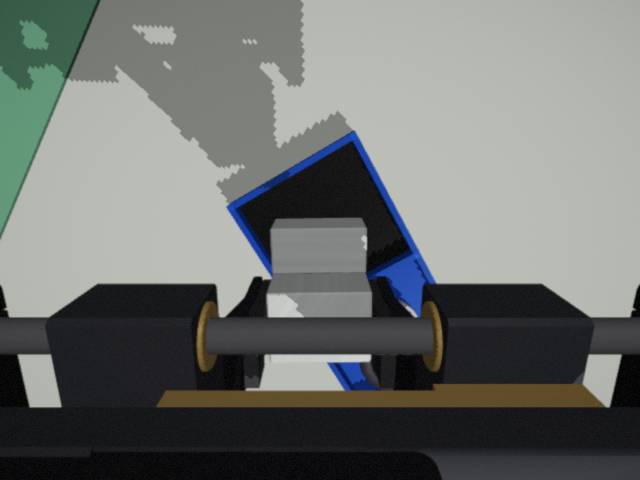

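The block hangs square, over the rubber pocket, whose far rim corners are at (353,132) and (230,207). Lower.

```bash
python3 -m creep '[[[2,20,0],0,0],[[0,30,0],0,0],[[0,15,0],0,0],[[0,3,0],0,0],[[0,0,0],0,0],[[0,0,0],0,0],[[0,0,0],0,0]]'
python3 - <<'E'
from h import *
c=robot.camera("wrist"); cv2.imwrite("pics/w12.png",c["pixels"][:,:,::-1])
goto([.5305,-.323,.0205])
E
```

```text
time: 21.9
position: [0.5318, -0.3248, 0.0309]
tool_rot: [0.618, -0.343, 0.345, -0.618]
ft_force: [0.6, 0.2, -2.7]
grip_width: 0.0397
t 21.95 tcp [ 531.7 -324.8   30.8] axes x [ 0.527 -0.85   0.002] y [ 0.002 -0.002 -1.   ] z [0.85  0.527 0.001] q6 0.29
 shift now-axes mm [-2.2 10.3 -0.1]
```

View pics/w12.png

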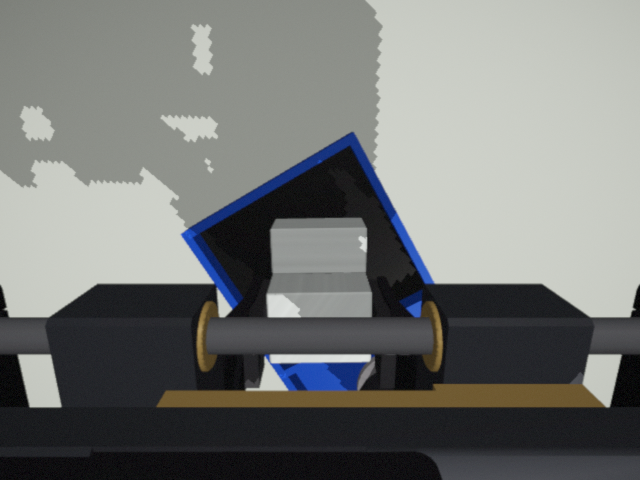

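The block is inside the pocket walls. Lower the last 10 mm in small steps.

```bash
python3 -m creep '[[[-2,4,0],0,0],[[0,3,0],0,0],[[0,1,0],0,0],[[0,0,0],0,0],[[0,0,0],0,0]]'; python3 -m creep '[[[0,1,0],0,0],[[0,0,0],0,0]]'; python3 -m creep '[[[0,1,0],0,0],[[0,0,0],0,0]]';python3 -m creep '[[[0,1,0],0,0],[[0,0,0],0,0]]'
```

```text
time: 22.45
position: [0.53, -0.3226, 0.0215]
tool_rot: [0.618, -0.344, 0.344, -0.618]
ft_force: [0.1, -0.6, -1.8]
grip_width: 0.0398
time: 22.65
position: [0.5299, -0.3225, 0.0204]
tool_rot: [-0.618, 0.344, -0.344, 0.618]
ft_force: [0.1, 0.2, -2.7]
grip_width: 0.0398
time: 22.85
position: [0.53, -0.3226, 0.0202]
tool_rot: [0.618, -0.344, 0.344, -0.618]
ft_force: [-1.3, 1.2, 2.8]
grip_width: 0.0399
time: 23.05
position: [0.53, -0.3226, 0.0202]
tool_rot: [0.618, -0.344, 0.344, -0.618]
ft_force: [-3.3, 1.4, 8.4]
grip_width: 0.0393
```

```bash
python3 -m creep '[[[0,-1,0],0,0.7],[[0,0,0],0,0.7],[[0,0,0],0,0.7],[[0,-10,0],0,0.7],[[0,-30,0],0,0.7],[[0,-45,0],0,0.7],[[0,-30,0],0,0.75],[[0,0,0],0,0.75]]'
python3 - <<'E'
from h import *
snap("wrist","w13")
goto([.563,.0845,.135],np.radians(-40))
E
```

```text
time: 23.85
position: [0.5329, -0.3249, 0.1402]
tool_rot: [0.619, -0.34, 0.348, -0.617]
ft_force: [0.5, -0.2, 0.3]
grip_width: 0.0641
t 23.9 tcp [ 531.4 -323.7  137.6] axes x [ 0.527 -0.85   0.006] y [ 0.005 -0.004 -1.   ] z [0.85  0.527 0.002] q6 0.29
 shift now-axes mm [-330.3    1.1  241.9]
 turn -0.318 ( -18 deg) shift after turn [-238.2    1.1  333. ] alt turn 2.824
```

View pics/w13.png

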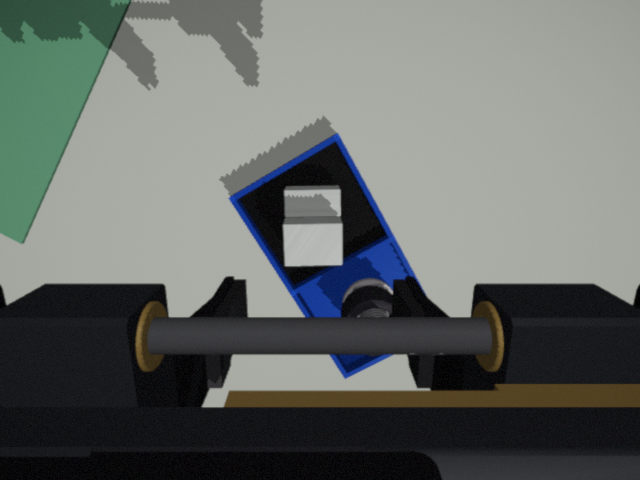

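The block lies flat in the rubber pocket, at (313,225), and is released. The bolt and collar are untouched at (370,300). Now the nut.

```bash
python3 -m creep '[[[-20,0,15],0,0.75],[[-38,0,28],0,0.75],[[-40,0,29],0,0.75],[[-40,0,29],0,0.75],[[-40,0,29],0,0.75],[[-40,0,29],0,0.75],[[-40,0,29],0,0.75],[[-40,0,29],0,0.75]]'
python3 -m creep '[[[-30,0,22],0,0.75],[[-3,0,3],0,0.75],[[0,0,0],-0.1,0.75],[[0,0,0],-0.1,0.75],[[0,0,0],-0.12,0.75],[[0,0,0],0,0.75],[[0,0,0],0,0.75]]'
python3 - <<'E'
from h import *
c,im=snap("wrist","w14")
goto([.563,.0845,.016],np.radians(-40))
print(proj(c,[[.563,.0845,.043]]))
E
```

```text
time: 24.7
position: [0.5561, 0.0471, 0.1331]
tool_rot: [0.618, -0.345, 0.343, -0.617]
ft_force: [-0.1, -0.8, 0.2]
grip_width: 0.0656
time: 25.4
position: [0.5607, 0.0856, 0.1337]
tool_rot: [0.665, -0.243, 0.242, -0.664]
ft_force: [0.6, 0.1, -0.5]
grip_width: 0.0654
t 25.45 tcp [560.9  85.7 133.9] axes x [ 0.766 -0.643 -0.001] y [-0.001 -0.    -1.   ] z [ 0.643  0.766 -0.001] q6 0.65
 shift now-axes mm [  2.5 117.9   0.6]
 turn -0.001 ( 0 deg) shift after turn [  2.5 117.9   0.6] alt turn 3.141
[[323.54719927 241.74789396]]
```

View pics/w14.png

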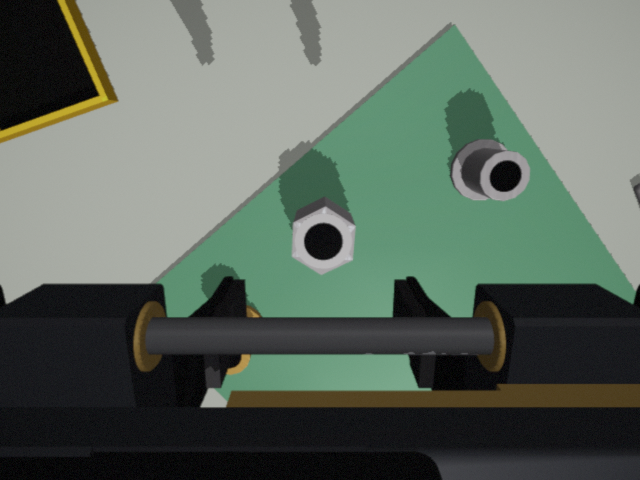

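The nut top is at (323,240) with its flats facing the jaws. Grip it.

```bash
python3 -m creep '[[[3,30,0],0,0.75],[[0,40,0],0,0.75],[[0,30,0],0,0.75],[[0,12,0],0,0.75],[[0,5,0],0,0.75],[[0,0,0],0,0.75],[[0,0,0],0,0],[[0,0,0],0,0]]'
python3 -m creep '[[[0,0,0],0,0],[[0,0,0],0,0],[[0,0,0],0,0],[[0,0,0],0,0]]'
python3 -m creep '[[[0,-10,0],0,0],[[0,-30,0],0,0],[[0,-40,0],0,0],[[0,0,0],0,0],[[0,0,0],0,0]]'
python3 - <<'E'
from h import *
w=np.array([.447,.323]);d=np.array([np.cos(np.radians(-22)),np.sin(np.radians(-22))])
print("rubber",w+.043*d,"bare",w-.043*d)
goto([*(w-.043*d),.097])
E
```

```text
time: 26.25
position: [0.5647, 0.0844, 0.019]
tool_rot: [-0.664, 0.24, -0.242, 0.665]
ft_force: [0.2, -0.3, 0.2]
grip_width: 0.0563
time: 26.65
position: [0.5637, 0.0845, 0.0183]
tool_rot: [-0.665, 0.241, -0.241, 0.665]
ft_force: [-1.4, 0.4, 4.9]
grip_width: 0.0412
time: 27.15
position: [0.5639, 0.0843, 0.0984]
tool_rot: [-0.665, 0.24, -0.242, 0.665]
ft_force: [0.3, -0.9, -3.3]
grip_width: 0.0411
rubber [0.48686891 0.30689192] bare [0.40713109 0.33910808]
t 27.15 tcp [563.9  84.3  98.4] axes x [ 0.768 -0.641  0.002] y [ 0.002 -0.    -1.   ] z [0.641 0.768 0.001] q6 0.65
 shift now-axes mm [-283.6    1.    95. ]
```

```bash
python3 -m creep '[[[-20,0,7],0,0],[[-40,0,13],0,0],[[-44,0,15],0,0],[[-44,0,15],0,0],[[-44,0,15],0,0],[[-44,0,15],0,0],[[-30,0,10],0,0],[[-15,0,4],0,0]]'
python3 -m creep '[[[-2,0,1],0,0],[[0,0,0],0,0],[[0,0,0],0,0],[[0,0,0],0,0]]'
python3 - <<'E'
from h import *
c,im=snap("wrist","w15")
goto([.4071,.339,.019])
E
```

```text
time: 27.95
position: [0.4049, 0.338, 0.0959]
tool_rot: [0.666, -0.241, 0.239, -0.664]
ft_force: [-0.0, -0.4, -3.0]
grip_width: 0.0409
time: 28.35
position: [0.4083, 0.3375, 0.0974]
tool_rot: [0.665, -0.242, 0.242, -0.664]
ft_force: [0.3, -0.7, -2.4]
grip_width: 0.0412
t 28.4 tcp [408.3 337.6  97.5] axes x [ 0.766 -0.643  0.   ] y [ 0. -0. -1.] z [ 0.643  0.766 -0.   ] q6 1.18
 shift now-axes mm [-1.8 78.5  0.3]
```

View pics/w15.png

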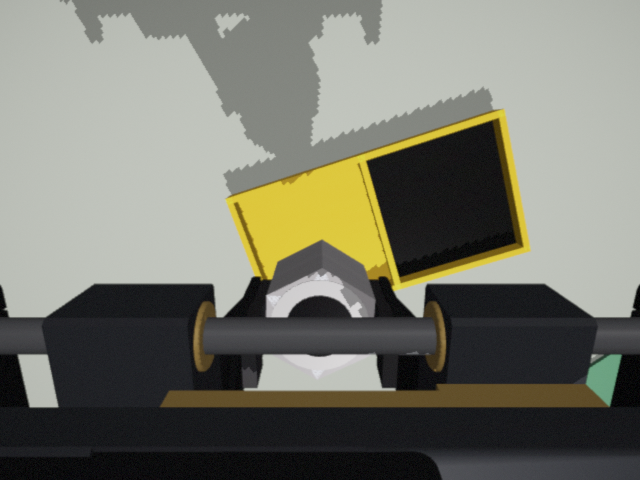

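The nut is held square over the bare yellow pocket. The tray's rim corners are at (228,198), (504,111) and (528,250), so I can check the tray's pose.

Run:
```python
from h import *
c=robot.camera("wrist")
w=plane(c,[(228,198),(504,111),(528,250)],.015)[:,:2]*1e3
d=w[1]-w[0];print(np.hypot(*d),np.hypot(*(w[2]-w[1])));d/=np.hypot(*d)
ctr=(w[0]+w[2])/2;print(ctr,np.degrees(np.arctan2(d[1],d[0])),"rub",ctr+43*d,"bare",ctr-43*d)
```

```text
173.33738325766328 89.39803676410982
[447.18307168 323.84981018] -22.746138325371746 rub [486.83883412 307.22391154] bare [407.52730924 340.47570881]
```

Agrees with the first measurement. Lower the nut.

```bash
python3 -m creep '[[[-1,20,1],0,0],[[0,30,0],0,0],[[0,20,0],0,0],[[0,4,0],0,0],[[0,0,0],0,0],[[0,0,0],0,0],[[0,0,0],0,0]]'
python3 -m creep '[[[0,2,0],0,0],[[0,0,0],0,0]]'; python3 -m creep '[[[0,1,0],0,0],[[0,0,0],0,0]]'
```

```text
time: 29.15
position: [0.4081, 0.3406, 0.0247]
tool_rot: [-0.664, 0.241, -0.242, 0.665]
ft_force: [0.4, 0.1, -2.2]
grip_width: 0.0412
time: 29.35
position: [0.4074, 0.3403, 0.022]
tool_rot: [-0.664, 0.241, -0.241, 0.665]
ft_force: [0.1, -0.4, -2.1]
grip_width: 0.0411
time: 29.55
position: [0.4071, 0.3402, 0.0206]
tool_rot: [0.665, -0.241, 0.241, -0.665]
ft_force: [0.1, -0.3, -1.8]
grip_width: 0.0413
```

```bash
python3 -m creep '[[[0,1,0],0,0],[[0,0,0],0,0]]'; python3 -m creep '[[[0,1,0],0,0],[[0,0,0],0,0]]'; python3 -m creep '[[[0,1,0],0,0],[[0,0,0],0,0]]'
```

```text
time: 29.75
position: [0.4071, 0.3401, 0.0194]
tool_rot: [0.665, -0.241, 0.241, -0.665]
ft_force: [-0.4, 0.0, -2.0]
grip_width: 0.0413
time: 29.95
position: [0.4072, 0.3401, 0.0184]
tool_rot: [0.665, -0.241, 0.241, -0.665]
ft_force: [-0.2, 0.1, -1.9]
grip_width: 0.0407
time: 30.15
position: [0.4072, 0.3402, 0.0184]
tool_rot: [-0.665, 0.241, -0.241, 0.665]
ft_force: [-1.3, -0.1, 4.4]
grip_width: 0.0409
```

```bash
python3 -m creep '[[[0,0,0],0,0.75],[[0,0,0],0,0.75],[[0,0,0],0,0.75],[[0,-10,0],0,0.75],[[0,-30,0],0,0.75],[[0,-45,0],0,0.75],[[0,-32,0],0,0.75],[[0,0,0],0,0.75]]'
python3 - <<'E'
from h import *
snap("wrist","w16")
goto([.457,.0635,.135])
E
```

```text
time: 30.95
position: [0.4102, 0.3419, 0.1395]
tool_rot: [-0.662, 0.239, -0.244, 0.668]
ft_force: [0.7, 0.3, -0.5]
grip_width: 0.0653
t 31.0 tcp [408.7 341.  137.3] axes x [ 0.767 -0.641  0.002] y [ 0.006  0.003 -1.   ] z [0.641 0.767 0.006] q6 1.18
 shift now-axes mm [ 215.     1.8 -182.1]
```

View pics/w16.png

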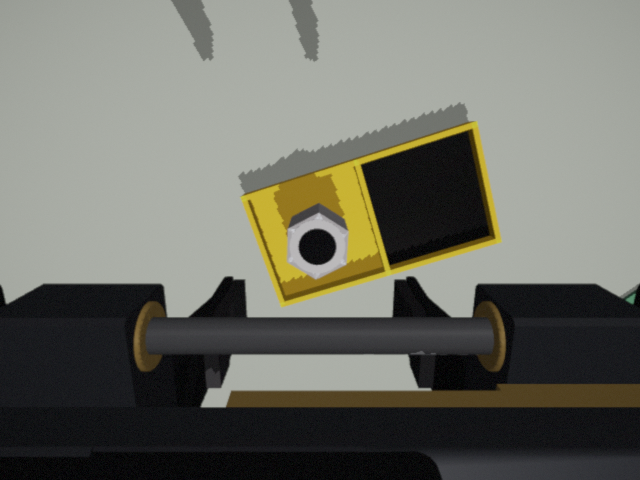

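The nut stands in the bare yellow pocket at (317,245). Next is the brass bush.

```bash
python3 -m creep '[[[20,0,-17],0,0.75],[[35,0,-30],0,0.75],[[35,0,-30],0,0.75],[[35,0,-30],0,0.75],[[35,0,-30],0,0.75],[[35,0,-28],0,0.75],[[20,0,-17],0,0.75],[[0,0,0],0,0.75]]'
python3 -m creep '[[[0,0,0],0,0.75],[[0,0,0],0,0.75]]'
python3 - <<'E'
from h import *
c,im=snap("wrist","w17")
goto([.457,.0635,.018])
print(proj(c,[[.457,.0635,.045],[.457,.0635,.009]]))
E
```

```text
time: 31.8
position: [0.4558, 0.0597, 0.1336]
tool_rot: [0.664, -0.243, 0.242, -0.664]
ft_force: [0.6, -0.2, 0.1]
grip_width: 0.0654
time: 32.0
position: [0.4544, 0.0635, 0.1339]
tool_rot: [0.665, -0.242, 0.24, -0.665]
ft_force: [-0.4, -0.2, 0.6]
grip_width: 0.0654
t 32.05 tcp [454.6  63.7 134.1] axes x [ 0.768 -0.64  -0.001] y [-0.002  0.    -1.   ] z [ 0.64   0.768 -0.001] q6 0.59
 shift now-axes mm [  2.2 116.1   1.5]
[[323.03553752 241.04266777]
 [322.679747   227.85571592]]
```

View pics/w17.png

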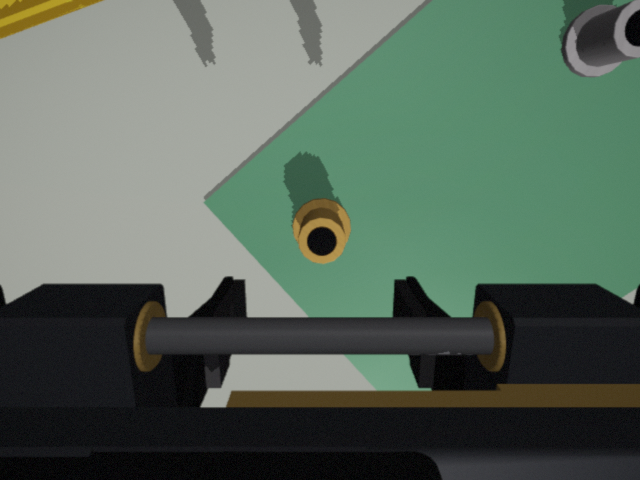

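The brass bore is at (321,241), 2 px from the prediction. Grip it.

```bash
python3 -m creep '[[[1,30,1],0,0.75],[[0,40,0],0,0.75],[[0,30,0],0,0.75],[[0,12,0],0,0.75],[[0,4,0],0,0.75],[[0,0,0],0,0.75],[[0,0,0],0,0],[[0,0,0],0,0]]'
python3 -m creep '[[[0,0,0],0,0],[[0,0,0],0,0],[[0,0,0],0,0],[[0,0,0],0,0],[[0,0,0],0,0]]'
python3 -m creep '[[[0,-10,0],0,0],[[0,-30,0],0,0],[[0,-40,0],0,0],[[0,0,0],0,0],[[0,0,0],0,0]]'
python3 - <<'E'
from h import *
goto([.4868,.307,.099])
E
```

```text
time: 32.85
position: [0.4576, 0.063, 0.0195]
tool_rot: [-0.665, 0.24, -0.242, 0.665]
ft_force: [0.1, 0.2, -0.2]
grip_width: 0.0561
time: 33.35
position: [0.4567, 0.0628, 0.0189]
tool_rot: [-0.665, 0.241, -0.241, 0.665]
ft_force: [-0.7, 0.9, 5.7]
grip_width: 0.0312
time: 33.85
position: [0.4574, 0.0627, 0.0994]
tool_rot: [-0.665, 0.24, -0.242, 0.665]
ft_force: [0.0, -0.5, -2.2]
grip_width: 0.0315
t 33.85 tcp [457.4  62.7  99.4] axes x [ 0.767 -0.641  0.002] y [ 0.002 -0.    -1.   ] z [0.641 0.768 0.001] q6 0.59
 shift now-axes mm [-134.1    0.4  206.4]
```

```bash
python3 -m creep '[[[-12,0,18],0,0],[[-22,0,34],0,0],[[-25,0,39],0,0],[[-25,0,39],0,0],[[-25,0,38],0,0],[[-18,0,27],0,0],[[-7,0,11],0,0],[[0,0,0],0,0]]'
python3 -m creep '[[[0,0,0],0,0],[[0,0,0],0,0]]'
python3 - <<'E'
from h import *
c,im=snap("wrist","w18")
goto([.4868,.307,.0209])
E
```

```text
time: 34.65
position: [0.4852, 0.3078, 0.0969]
tool_rot: [0.666, -0.241, 0.24, -0.664]
ft_force: [0.7, -0.9, -2.3]
grip_width: 0.0312
time: 34.85
position: [0.4854, 0.3049, 0.0978]
tool_rot: [0.665, -0.242, 0.241, -0.664]
ft_force: [-0.5, -0.4, -2.3]
grip_width: 0.0313
t 34.9 tcp [485.7 305.   98.1] axes x [ 0.766 -0.643 -0.001] y [-0.002 -0.001 -1.   ] z [ 0.643  0.766 -0.002] q6 1.06
 shift now-axes mm [-0.4 77.2  2.4]
```

View pics/w18.png

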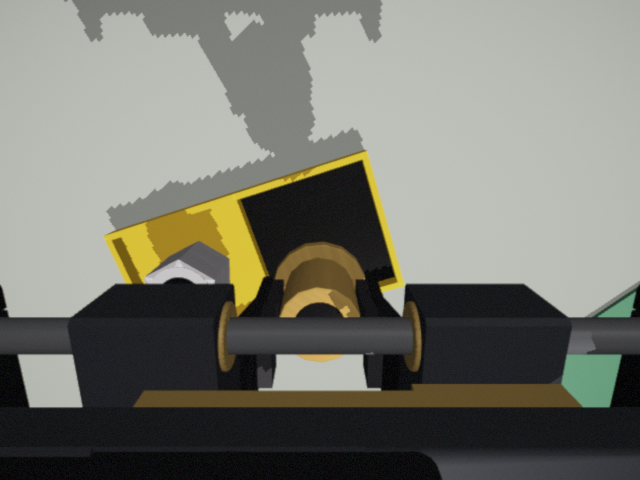

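The brass bush is over the rubber pocket, with its flange near (320,265). Lower.

```bash
python3 -m creep '[[[0,20,2],0,0],[[0,30,0],0,0],[[0,18,0],0,0],[[0,4,0],0,0],[[0,0,0],0,0],[[0,0,0],0,0],[[0,0,0],0,0]]'
python3 -m creep '[[[0,2,0],0,0],[[0,0,0],0,0]]'; python3 -m creep '[[[0,1,0],0,0],[[0,0,0],0,0]]'
```

```text
time: 35.6
position: [0.4884, 0.3084, 0.0278]
tool_rot: [-0.664, 0.241, -0.242, 0.665]
ft_force: [0.1, 0.2, -2.1]
grip_width: 0.0313
time: 35.8
position: [0.4876, 0.3084, 0.025]
tool_rot: [-0.665, 0.241, -0.241, 0.665]
ft_force: [-0.4, -0.2, -1.5]
grip_width: 0.0316
time: 36.0
position: [0.4874, 0.3083, 0.0236]
tool_rot: [0.665, -0.241, 0.241, -0.665]
ft_force: [-0.4, 0.8, -2.4]
grip_width: 0.0312
```

```bash
python3 -m creep '[[[0,1,0],0,0],[[0,0,0],0,0]]'; python3 -m creep '[[[0,1,0],0,0],[[0,0,0],0,0]]'; python3 -m creep '[[[0,1,0],0,0],[[0,0,0],0,0]]'; python3 -m creep '[[[0,1,0],0,0],[[0,0,0],0,0]]'
```

```text
time: 36.2
position: [0.4873, 0.3083, 0.0224]
tool_rot: [0.665, -0.241, 0.241, -0.665]
ft_force: [0.1, 0.8, -2.5]
grip_width: 0.0314
time: 36.4
position: [0.4874, 0.3082, 0.0214]
tool_rot: [0.665, -0.241, 0.241, -0.665]
ft_force: [0.4, -0.0, -1.7]
grip_width: 0.0314
time: 36.6
position: [0.4875, 0.3083, 0.0209]
tool_rot: [-0.665, 0.241, -0.241, 0.665]
ft_force: [0.1, -0.5, 1.0]
grip_width: 0.031
time: 36.8
position: [0.4875, 0.3083, 0.0209]
tool_rot: [-0.665, 0.241, -0.241, 0.665]
ft_force: [-1.5, -1.2, 8.5]
grip_width: 0.0313
```

Seated at 20.9 mm with 8 N. Release and retreat.

```bash
python3 -m creep '[[[0,-1,0],0,0.65],[[0,0,0],0,0.65],[[0,0,0],0,0.65],[[0,-10,0],0,0.65],[[0,-30,0],0,0.65],[[0,-45,0],0,0.65],[[0,-40,0],0,0.65],[[0,0,0],0,0.65]]'
python3 -m creep '[[[0,-30,-20],0,0.65],[[0,-30,-40],0,0.65],[[0,-20,-40],0,0.65],[[0,0,-20],0,0.65],[[0,0,0],0,0.65],[[0,0,0],0,0.65],[[0,0,0],0,0.65]]'
python3 - <<'E'
from h import *
snap("wrist","w19");snap("scene","s19");snap("top","t19",(140,140,540,360),2)
E
```

```text
time: 37.6
position: [0.4914, 0.31, 0.1518]
tool_rot: [-0.662, 0.238, -0.245, 0.668]
ft_force: [1.5, 0.7, 0.6]
grip_width: 0.0563
time: 38.3
position: [0.4114, 0.2168, 0.2253]
tool_rot: [-0.665, 0.241, -0.241, 0.665]
ft_force: [0.1, -0.4, -0.1]
grip_width: 0.0568
```

View pics/s19.png

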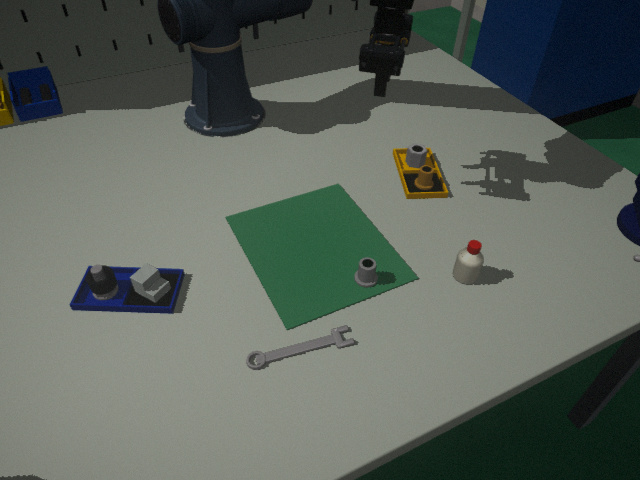

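View pics/t19.png

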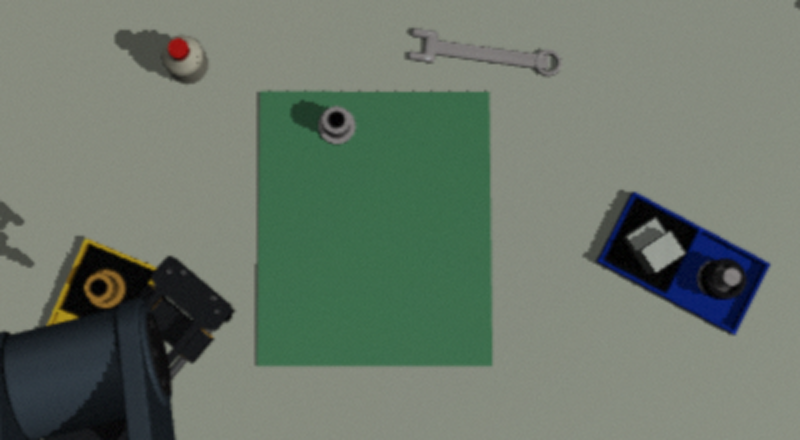

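View pics/w19.png

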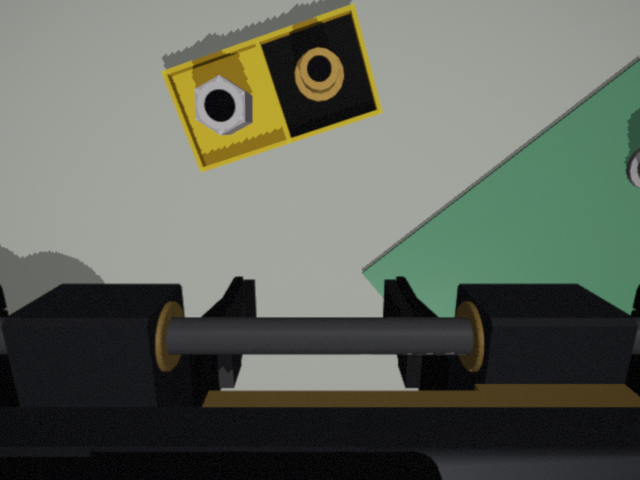

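The final pictures show everything in its pocket. In the wrist view the nut is at (220,104) and the brass bush at (319,72). In the scene view the bolt with collar is at (103,282) and the block at (150,284). The steel bush (367,270), bottle and wrench are where they started, and the gripper is clear. Handing in.

```bash
python3 -c "
from rig import robot
print(robot.hand_in())"
```

```text
the job is handed in; nothing more can be done
None
```

Both kits are made up as asked and the job was handed in at about 38 s.

- **Blue tray:** the bolt stands upright, threaded end up, in the bare pocket. The collar is over its shank and down on the head. The block lies right way up in the rubber-lined pocket.
- **Yellow tray:** the nut stands in the bare pocket and the brass bush stands flange down in the rubber-lined pocket.

Each part was lowered in about 1 mm steps until the force sensor showed light contact (4 to 9 N), then released. The seating heights matched the pocket floors and the bolt head. The last scene, top and wrist pictures, taken together, show all five parts in place. The gripper is clear of everything, and the steel bush, oil bottle and wrench do not appear to have moved.

The one disagreement was that the top and scene cameras differed by about 3 to 6 mm in x. I used their average, and the wrist camera confirmed it within about 2 px. No checks failed.

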